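# Screen the sand funnel and hold its gate half open

## Robot

A 6-joint arm with a two-finger parallel gripper is mounted at the origin on the work surface. World frame = base frame: x ahead of the robot, y to its left, z up, the work surface at z = 0. Lengths are in m, angles in degrees, forces in N, time in s.
With the tool pointing down it reaches from about 0.375 to 0.75 m from the base axis. Payload 9 kg.
Tool frame: the origin (TCP) lies where the fingers leave the gripper's body, on its centre line; the fingertips stand 73 mm ahead of it and the grasp point (between the pads) lies 54 mm ahead of it (robot.tip_reach is the distance from the TCP to the fingertips, in m); z points along the fingers, y is the line along which they close (so a half turn about z gives the same grasp; the last joint's range is limited). The gripper opens to 85 mm and grips with 20 to 120 N. Pads are 22 mm wide; open, the fingers measure 114 mm over their backs; the gripper's body (76 mm by 85 mm) begins 54 mm behind the grasp point. The pads swing forward as they close: fully open they stand 13 mm farther back than shut.
Start: joints at [-82.145, 5.964, 5.575, 89.605, 0, 77.527], TCP at [0.208, -0.563, 0.304] pointing down, gripper open.
Joint ranges: [-171.21, 171.21], [-48.23, 106.86], [-62.78, 66.21], [-105.2, 120.99], [-86.42, 89.51], [-180, 180]. Speed limits (degrees/s): [127.2, 127.2, 147.25, 180, 180, 180].

## Interface

Orientations are given as [roll, pitch, yaw] about the fixed x, y, z axes, in that order (R = Rz(yaw) Ry(pitch) Rx(roll)).
In Python, from plant import robot gives the robot as it stands. Calls block until the motion is done:
- robot.move_pose(position, orientation): joint-space move of the TCP to a pose.
- robot.line_to(position, vel=0.15, rotation=None, guard=None): straight line of the TCP; rotation=None keeps the orientation; vel is the mean speed in m/s. With guard (N) it stops when the force on the tool has changed by that much, and returns True; else False.
- robot.goto_joints(angles): joint-space move.
- robot.set_gripper(opening): finger opening in m; the grip force is fixed at half the most; returns when the fingers have stopped.
- robot.pause(seconds).
- robot.ik(position, orientation): joint angles nearest the present ones, or None.
- robot.observe(): the state.
- robot.grab_frame(name): name is "side" or "top" or "wrist"; returns the picture (420x560x3 uint8, blue, green, red); there is no depth.
- robot.get_calibration(name): a dict with "vertical_fov" (degrees; the focal length in pixels is half the picture's height over the tangent of half this angle, whatever the lens; pixels are square), "cx", "cy" (the principal point, pixels), "rvec" (rotation vector, rad) and "tvec" (3), from world to camera coordinates, as OpenCV has them. Camera axes: x right, y down, z forward; pixel columns grow to the right and rows downward; lengths in m; the calibration is good to about 2 mm. A picture is of the moment at which its call begins: read the wrist's pose just before it. get_calibration takes no time and is no camera call; for the wrist camera it gives the pose at the moment of the call.
A pose or a line that the arm cannot do raises robot.IKError and nothing moves.
- robot.job_done(): hands the job in; it is judged then, once.
The state is a dict: "time": time; "q": joint angles; "qvel": joint speeds; "joint_torque": joint torques, N m; "tool_pos": TCP position; "tcp_rot": TCP orientation; "ft_force": force on the tool from outside, world axes, zero at the start; "torque": the same for the moment, N m; "gripper_width": finger opening in m; "gripper_force": force on a finger pad.
Only numpy, scipy, OpenCV 4.12 (cv2) and the standard library are available. Lean on these libraries where they do the work, as an engineer would, in place of code of your own. Each camera call takes 0.05 s, during which the arm holds its last target. There are 200 camera calls.

## Task

Get the bulk-density funnel ready for a pour: lay the fine screen squarely on the funnel's mouth flange, then stack the coarse screen squarely on top of it, setting both down rather than dropping them. Then draw the sprung gate out by its bright metal knob to half open and finish while still holding it there, because a colleague pours the sand only now and the gate snaps shut when let go. Leave the cup under the spout, the tin and the meter where they are.

Things in the scene. Friction and masses are not known exactly. Their poses are not given: they have to be found in the camera images.
- funnel: Steel wedge hopper on four posts and a grey base plate (185 x 150 x 10 mm), fixed. Origin on the bench under the hopper's centre. The gate is drawn out along its -x; the mouth's long side lies along its y. The gate channel, 54 wide, ends 109 out on the -x side in a bracket whose top is 155 high, the base plate 115 out; beyond stands only the knob.
- mouth (a point): Centre of the flat top of the funnel's mouth flange, 250 mm above the bench; axes as the funnel's. The flange is a plain rectangular rim without lips, outer 66 (x) by 120 (y), 10 wide: the outline of the screens. The fingers have free room beside and above it.
- fine_screen: Loose rectangular screen lying flat: aluminium frame 66 (its x) by 120 (its y) by 12 mm tall, bars 10 wide, filled with dense woven wire that looks like a grey sheet; about 0.12 kg. Origin at the centre of its underside, z up. Same either way round. Can be gripped over its 66 mm width.
- coarse_screen: Loose rectangular screen lying flat, of the same outline, 66 (its x) by 120 (its y), but 20 mm tall and with an open see-through grid of 3 mm wires 11.5 apart; about 0.18 kg. Origin at the centre of its underside, z up. Same either way round. Can be gripped over its 66 mm width.
- gate (a joint): Opening of the sprung slide gate in m: 0 shut, 0.050 fully open (a hard stop), 0.025 half open. A spring pulls it shut with about 5 N when shut, 11 N at half and 17 N fully open. Its steel pointer rides over three dark ticks on the channel: shut, half (the longest tick, in the middle), full.
- knob (a point): Middle of the gripping part of the gate's bright metal knob, 140 mm above the bench, 132 from the funnel's centre on its -x side when shut; moves with the gate. Axes as the funnel's. The knob lies along x: a cylinder 26 across and 28 long, with a rim 34 across and 6 long at its outer end. Grip it from above, fingers closing along the funnel's y.
- cup: Steel measuring cup, 82 across and 80 tall, loose on the base plate under the spout. Origin at the centre of its underside.
- tin: Round steel sample tin with lid, 102 across, 126 tall, loose on the bench. Origin at the centre of its underside.
- meter: White hand-held meter, 120 x 52 x 24, lying on the bench. Origin at the centre of its underside.
Things that resemble listed ones, but are neither listed nor needed, are in the scene too. What is shaped like the coarse_screen but black or orange is not meant.

How it is judged:
By the outcome, as a careful person would: the job done as asked, in the order asked, and still so for the second after the job is handed in, while the arm keeps its last pose, push and grip.
It also fails if it takes over 69 s, if anything falls off the work surface, if the arm or the gripper's body presses on something with over 40 N, if the wrist force passes 120 N, or if a joint passes its speed limit or range.

## Working session

There is one attempt and no reset: what is moved stays moved. The work goes in short steps, each a Python script; the robot and the scene stay as the last script left them, time stands still between calls to the robot, and variables do not carry over. Pictures are saved under pics/ and viewed, at most 10 in all, crops included, and the job is handed in when it is done.

```bash
ls; mkdir -p pics; python3 - <<'E'
from plant import robot
import cv2,numpy as np
for n in("top","side"):
    c=robot.get_calibration(n); print(n,c)
    cv2.imwrite(f"pics/{n}0.png",robot.grab_frame(n))
print(robot.get_calibration("wrist")); print(robot.observe())
E
```

```text
pics
top {'vertical_fov': 42.547358253781155, 'cx': 275.14946945929364, 'cy': 210.40795990106272, 'rvec': array([ 2.18494558, -2.1438077 ,  0.14504344]), 'tvec': array([-0.00329816,  0.54417482,  1.40108178])}
side {'vertical_fov': 43.48343063016745, 'cx': 287.2671693239929, 'cy': 208.13999728906796, 'rvec': array([ 0.30208531, -2.57950204,  1.50408033]), 'tvec': array([0.48669398, 0.19824226, 1.38576506])}
{'vertical_fov': 67.9460422923315, 'cx': 278.5774713289031, 'cy': 214.80954476247373, 'rvec': array([-2.35338927,  1.63972495,  0.26477119]), 'tvec': array([-0.59880152, -0.04071456,  0.37959306])}
{'time': 0.1, 'q': array([-8.21433526e+01,  5.99449526e+00,  5.53089561e+00,  8.96030038e+01,
       -4.78498727e-04,  7.75264227e+01]), 'qvel': array([ 0.0384749 , -0.0289182 ,  0.07087982,  0.06895846, -0.01287728,
       -0.08284082]), 'joint_torque': array([ 6.51631679e-03, -5.58207250e+01,  5.04719532e+01,  1.31963496e-02,
       -2.52034006e-04, -1.93795785e-05]), 'tool_pos': array([ 0.20843351, -0.5624118 ,  0.30320124]), 'tcp_rot': array([-1.79934865e+02, -1.39184320e-02,  2.03302170e+01]), 'ft_force': array([-0.2651072 , -0.37279756, -0.29152368]), 'torque': array([ 0.05365938, -0.03993558, -0.06580138]), 'gripper_force': 0.0, 'gripper_width': 0.08567537424565141}
```

View pics/top0.png

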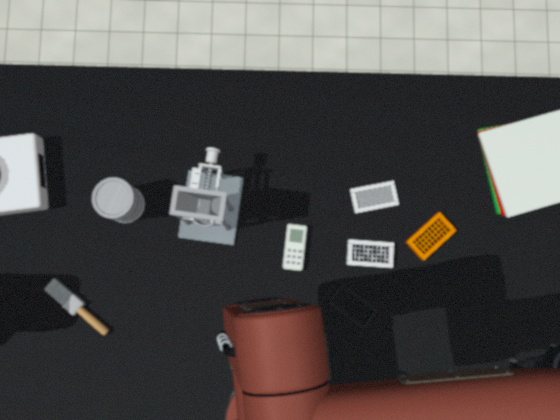

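View pics/side0.png

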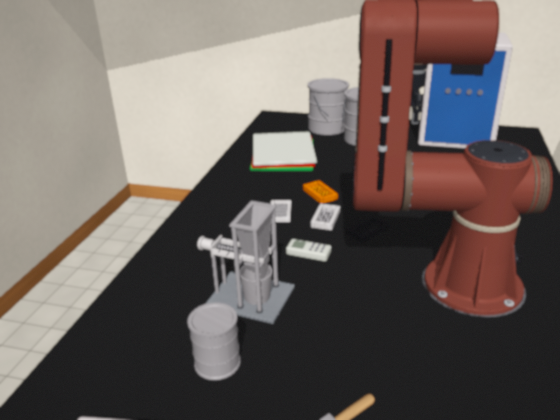

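The top view shows the funnel at (200,205) with its knob at (212,155), and the tin at (118,200). The meter is at (295,247).

There are three screen candidates:
- **(375,197):** grey-sheet fill, so it fits fine_screen.
- **(370,253):** aluminium with an open grid, so it fits coarse_screen.
- **(431,236):** orange, so it's a decoy.

A dark shape near (352,305) may be a black decoy.

```bash
cat > h.py <<'E'
from plant import robot
import cv2,numpy as np
def cam(c):
    f=210/np.tan(np.radians(c["vertical_fov"])/2)
    K=np.array([[f,0,c["cx"]],[0,f,c["cy"]],[0,0,1]]);R=cv2.Rodrigues(np.array(c["rvec"]))[0]
    return K,R,np.array(c["tvec"],float)
def ray(c,uv):
    K,R,t=cam(c); d=R.T@np.linalg.inv(K)@np.array([uv[0],uv[1],1.]); return -R.T@t,d/np.linalg.norm(d)
def onz(c,uv,z):
    o,d=ray(c,uv); return o+d*(z-o[2])/d[2]
def proj(c,P):
    K,R,t=cam(c); p=(np.atleast_2d(P)@R.T+t)@K.T; return p[:,:2]/p[:,2:]
def tri(obs):
    A=0;b=0
    for c,uv in obs:
        o,d=ray(c,uv); M=np.eye(3)-np.outer(d,d); A=A+M; b=b+M@o
    return np.linalg.solve(A,b)
E
python3 - <<'E'
from h import *
c=robot.get_calibration("top");s=robot.get_calibration("side")
for n,uv,z in [("fine",(375,197),.012),("coarse",(370,253),.02),("orange",(431,236),.02),("mouth",(199,205),.25),("knob",(212,155),.14),("meter",(295,247),.024),("tin",(112,196),.126),("m1",(173,185),.25),("m2",(228,188),.25),("m3",(224,223),.25),("m4",(171,218),.25)]:
    P=onz(c,uv,z);print(n,P.round(3),np.hypot(*P[:2]).round(3),proj(s,P).round(0))
w=robot.get_calibration("wrist");K,R,t=cam(w);print("wristcam",-R.T@t,R.T[:,2],R.T[:,0])
E
```

```text
fine [ 0.589 -0.263  0.012] 0.645 [[281. 209.]]
coarse [ 0.436 -0.248  0.02 ] 0.502 [[326. 214.]]
orange [ 0.485 -0.412  0.02 ] 0.636 [[321. 189.]]
mouth [0.526 0.181 0.25 ] 0.557 [[256. 214.]]
knob [0.667 0.168 0.14 ] 0.688 [[206. 243.]]
meter [ 0.448 -0.048  0.024] 0.451 [[309. 246.]]
tin [0.561 0.414 0.126] 0.697 [[211. 318.]]
m1 [0.571 0.241 0.25 ] 0.62 [[229. 225.]]
m2 [0.567 0.117 0.25 ] 0.579 [[248. 199.]]
m3 [0.487 0.124 0.25 ] 0.502 [[279. 204.]]
m4 [0.496 0.243 0.25 ] 0.552 [[261. 229.]]
wristcam [ 0.28291563 -0.5341429   0.37277599] [-0.29459953 -0.10802863 -0.94949509] [ 3.46276953e-01 -9.38132068e-01 -7.03434935e-04]
```

```bash
python3 - <<'E'
from h import *
import pickle
print(robot.tip_reach)
D=[]
for i,p in enumerate([(.51,-.28,.32),(.51,-.20,.32),(.58,.10,.45),(.58,.20,.45)]):
    robot.move_pose(p,[180,0,-90]); robot.pause(.15)
    c=robot.get_calibration("wrist"); im=robot.grab_frame("wrist"); D.append((c,im))
    print(robot.observe()["time"],robot.observe()["tool_pos"])
pickle.dump(D,open("views.pkl","wb"))
a=np.hstack([D[0][1],D[2][1]]);
cv2.imwrite("pics/w.png",cv2.resize(np.vstack([np.hstack([D[0][1],D[1][1]]),np.hstack([D[2][1],D[3][1]])]),(800,600),interpolation=cv2.INTER_AREA))
E
```

```text
0.0726
3.3583 [ 0.50993278 -0.28013605  0.31998371]
3.975 [ 0.50994101 -0.20083186  0.31979753]
5.4417 [0.58004816 0.09893677 0.44955078]
6.125 [0.58019727 0.19890435 0.45005124]
```

View pics/w.png

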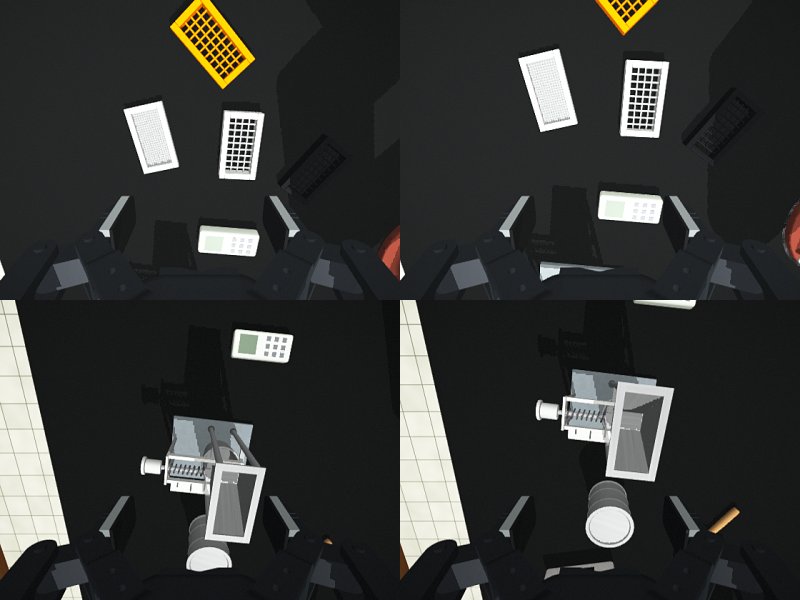

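This montage shows two wrist views of the screens above and two of the funnel below.
- **Fine candidate:** (150,137), with a dense sheet.
- **Coarse candidate:** (241,145), aluminium with an open grid.
- **Decoys:** orange at (212,42) and black at (312,165).

I'll confirm these in one enlarged crop.

```bash
python3 - <<'E'
from h import *
import pickle
D=pickle.load(open("views.pkl","rb"))
a=cv2.resize(D[1][1][50:210,140:400],None,fx=3,fy=3,interpolation=cv2.INTER_CUBIC)[:,:780]
cv2.imwrite("pics/crop1.png",a)
b=cv2.resize(D[3][1][80:270,180:400],None,fx=3,fy=3,interpolation=cv2.INTER_CUBIC)
cv2.imwrite("pics/crop2.png",b)
for k in(0,1):
    g=cv2.cvtColor(D[k][1],cv2.COLOR_BGR2GRAY)
    n,l,st,ce=cv2.connectedComponentsWithStats((g>110).astype(np.uint8))
    for i in range(1,n):
        if st[i,4]>300: print(k,st[i],ce[i])
E
```

```text
0 [ 238    0  119  125 5093] [296.81739643  57.44747693]
0 [ 173  141   78  103 5089] [212.57044606 191.782865  ]
0 [ 306  154   64   98 3924] [336.55708461 202.57747197]
0 [138 274  43  58 696] [157.92241379 302.4683908 ]
0 [377 274  43  58 701] [399.18972896 302.66619116]
0 [ 277  315   86   44 3137] [319.03283392 336.96589098]
0 [535 334  25  42 458] [547.22270742 354.13318777]
1 [ 274    0   88   50 1655] [315.59274924  17.80483384]
1 [ 165   68   84  117 6149] [207.85119532 125.6859652 ]
1 [ 307   83   70  110 4554] [340.73913043 137.19675011]
1 [ 277  267   92   46 3480] [321.49022989 289.65172414]
1 [138 274  43  58 704] [157.89630682 302.41193182]
1 [377 274  43  58 702] [399.15811966 302.62678063]
1 [547 317  13  52 360] [553.66944444 339.43333333]
1 [196 367  97  26 743] [222.46971736 377.17496635]
```

View pics/crop1.png

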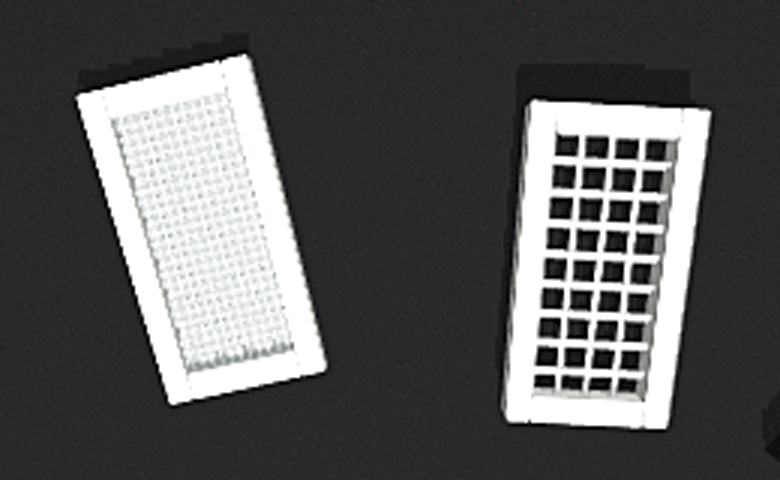

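View pics/crop2.png

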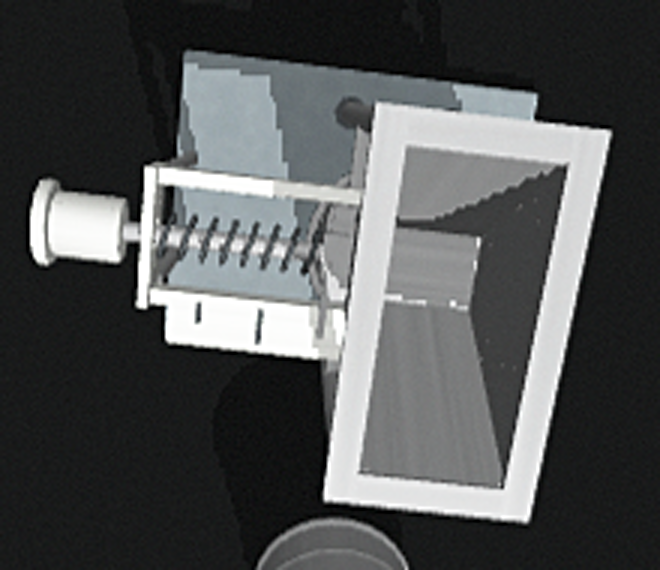

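Confirmed. In the crop the left screen has the dense woven sheet, so it's fine_screen. The right one is aluminium, open-grid and taller, so it's coarse_screen. The second crop shows the funnel mouth corners at (376,102), (611,130), (528,522) and (324,500), with the knob at (85,225). Next I'll fit the rectangles in two views each.

```bash
cat > fit.py <<'E'
from h import *
from scipy.optimize import least_squares
from scipy.ndimage import map_coordinates
def corners(p,w=.066,l=.12):
    x,y,z,a=p; ca,sa=np.cos(a),np.sin(a)
    q=np.array([[w,l],[-w,l],[-w,-l],[w,-l]])/2
    return np.c_[q@np.array([[ca,sa],[-sa,ca]])+[x,y],np.full(4,z)]
def edges(p,views,rng):
    "level crossings (top face to surroundings) along the normals of the outline"
    out=[]
    for c,im in views:
        g=cv2.cvtColor(im,cv2.COLOR_BGR2GRAY).astype(float); C=corners(p)
        for i in range(4):
            for s in np.linspace(.06,.94,23):
                P=C[i]*(1-s)+C[(i+1)%4]*s; O=P+(P-C.mean(0))*.0+ np.array([*(C[i]+C[(i+1)%4]-2*C.mean(0))[:2],0])*.05
                u=proj(c,P)[0]; n=proj(c,O)[0]-u; n/=np.linalg.norm(n)
                t=np.arange(-rng-3,rng+.01,.1); v=map_coordinates(g,[u[1]+n[1]*t,u[0]+n[0]*t],order=1,mode="nearest")
                ref=np.median(v[:30]); k=np.where(v<.75*ref)[0]
                if ref>120 and len(k) and abs(t[k[0]])<rng: out.append((c,i,s,u+n*t[k[0]],n))
    return out
def fit(p,views,rngs=(5,3,2)):
    for r in rngs:
        E=edges(p,views,r)
        def res(q):
            C=corners(q)
            return [np.dot(proj(c,C[i]*(1-s)+C[(i+1)%4]*s)[0]-e,n) for c,i,s,e,n in E]
        f=least_squares(res,p,loss="soft_l1",f_scale=.5); p=f.x
    r=np.array(res(p)); return p,len(E),np.median(abs(r)),np.sqrt(np.mean(r**2))
E
python3 - <<'E'
from fit import *
import pickle
D=pickle.load(open("views.pkl","rb"))
def init(c,uv,z):
    P=np.array([onz(c,u,z) for u in uv]); m=P.mean(0)
    l=(P[0]+P[1]-P[2]-P[3]); a=np.arctan2(l[1],l[0])-np.pi/2
    print("sides",[round(np.linalg.norm(P[i]-P[i-1])*1e3,1) for i in range(4)]); return np.array([m[0],m[1],z,a])
o=lambda L,x,y:[(a/3+x,b/3+y) for a,b in L]
J={"fine":([(77,96),(248,56),(326,372),(172,404)],140,50,1,.012),"coarse":([(531,101),(710,110),(666,429),(506,420)],140,50,1,.02),"mouth":([(376,102),(611,130),(528,522),(324,500)],180,80,3,.25)}
S={}
for n,(L,x,y,k,z) in J.items():
    p=init(D[k][0],o(L,x,y),z); 
    q,*st=fit(p,D[k-1:k+1]); S[n]=q; print(n,p.round(4),q.round(4),np.degrees(q[3]).round(2),st)
    for v in (k-1,k): print("  single",v,fit(q,[D[v]],(3,2))[0].round(4))
pickle.dump(S,open("S.pkl","wb"))
# knob: body silhouettes
k3=[(85/3+180,226/3+80)]
m=S["mouth"]; a=m[3]
for sg in(1,-1):
    d=np.array([np.cos(a),np.sin(a),0])*sg
    P=np.array([m[0],m[1],.14])+d*.132; print("knob pred",P,proj(D[3][0],P),proj(D[2][0],P))
E
```

```text
sides [np.float64(120.0), np.float64(65.9), np.float64(120.1), np.float64(65.3)]
fine [ 0.5902 -0.261   0.012  -2.9297] [ 0.5909 -0.2621  0.012  -2.9285] -167.79 [184, np.float64(0.1928764896112949), np.float64(0.22351646830664967)]
  single 0 [ 0.5908 -0.2625  0.0129 -2.9295]
  single 1 [ 0.5908 -0.2619  0.0123 -2.9279]
sides [np.float64(119.7), np.float64(65.7), np.float64(120.5), np.float64(65.3)]
coarse [ 0.4369 -0.2487  0.02   -3.1915] [ 0.4374 -0.2494  0.0195 -3.1944] -183.03 [184, np.float64(0.20418092197733545), np.float64(0.46147044584245467)]
  single 0 [ 0.4381 -0.2509  0.0226 -3.1947]
  single 1 [ 0.4374 -0.2492  0.0196 -3.194 ]
sides [np.float64(119.8), np.float64(65.6), np.float64(120.0), np.float64(65.1)]
mouth [ 0.5312  0.1836  0.25   -3.256 ] [ 0.5316  0.1834  0.2495 -3.2587] -186.71 [175, np.float64(0.10312142168076352), np.float64(0.167031300302055)]
  single 2 [ 0.5317  0.1834  0.2496 -3.2588]
  single 3 [ 0.5315  0.1834  0.2494 -3.2584]
knob pred [0.40052482 0.19882299 0.14      ] [[423.15977671 179.74321273]] [[412.27708394 253.56898544]]
knob pred [0.66271735 0.16798344 0.14      ] [[209.3598768  155.06720052]] [[214.52244659 232.60552616]]
```

```bash
cat > act.py <<'E'
from fit import *
import pickle
def S(n): return pickle.load(open("S.pkl","rb"))[n]
def yaw(a): return (np.degrees(a)-90+90)%180-180+ -0 if False else -90+((np.degrees(a)+90)%180-90)
def st(*k):
    o=robot.observe(); print(round(o["time"],2),"z",o["tool_pos"].round(4),"w",round(o["gripper_width"],4),"F",o["ft_force"].round(1),*k); return o
def pick(n,zt):
    p=S(n); R=[180,0,yaw(p[3])]; x,y=p[:2]
    robot.move_pose([x,y,.14],R); robot.set_gripper(.075)
    robot.line_to([x,y,.085],.1)
    hit=robot.line_to([x,y,.055],.02,guard=4); o=st("touch",hit)
    zb=o["tool_pos"][2]
    if not hit or not .058<zb<.078: raise SystemExit("odd touch")
    robot.line_to([x,y,zb+zt],.03); robot.set_gripper(.06); o=st("gripped")
    if not .062<o["gripper_width"]<.07: raise SystemExit("bad grip")
    robot.line_to([x,y,.15],.1); robot.line_to([x,y,.38],.25); st("lifted")
    return o["tool_pos"][2]
def place(zg,zs):
    p=S("mouth"); R=[180,0,yaw(p[3])]; x,y=p[:2]
    robot.move_pose([x,y,zs+zg+.05],R); st("above")
    robot.line_to([x,y,zs+zg+.006],.08); robot.pause(.2)
    hit=robot.line_to([x,y,zs+zg-.004],.01,guard=4); st("down",hit, "bottom",round(robot.observe()["tool_pos"][2]-zg,4))
    robot.set_gripper(.085); st("open")
    robot.line_to([x,y,zs+zg+.1],.15); robot.pause(.1)
E
python3 - <<'E'
from act import *
for n in("fine","coarse","mouth"): print(n,yaw(S(n)[3]))
zg=pick("fine",.004); open("zg","w").write(str(zg))
print(robot.tip_reach)
cv2.imwrite("pics/held.png",robot.grab_frame("wrist"))
E
```

```text
fine -77.79098923341789
coarse -93.02727544749533
mouth -96.70840798156618
10.12 z [ 0.5909 -0.262   0.0634] w 0.0748 F [-1.2  1.1  6.8] touch True
10.68 z [ 0.5912 -0.2622  0.0679] w 0.0643 F [-0.4  1.1  5.2] gripped
12.72 z [ 0.5907 -0.262   0.3785] w 0.0639 F [-0.4 -1.2 -2.4] lifted
0.0726
```

View pics/held.png

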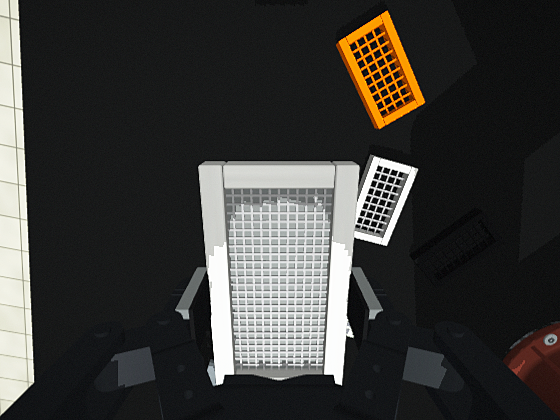

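The fine screen is held squarely between both pads, with its frame spanning (200,160) to (358,385), and it looks level. Now I'll place it.

```bash
python3 - <<'E'
from act import *
zg=float(open("zg").read()); place(zg,.25)
V=[(robot.get_calibration("wrist"),robot.grab_frame("wrist"))]
st()
m=S("mouth"); q=m.copy(); q[2]=.262
q,*r=fit(q,V,(6,3,2)); print("screen",q.round(4),"d mm",((q-m)*1e3).round(1)[:3],np.degrees(q[3]-m[3]).round(2),r)
q2=m.copy();q2[2]=.262
cv2.imwrite("pics/placed1.png",V[0][1])
E
```

```text
14.43 z [0.532  0.1827 0.3677] w 0.0642 F [-0.7  0.1 -1.2] above
15.97 z [0.5316 0.1834 0.3178] w 0.064 F [-0.3 -0.2  5.3] down True bottom 0.25
16.32 z [0.5312 0.1833 0.3166] w 0.0852 F [ 0.4 -0.4 -1. ] open
17.29 z [0.5314 0.1834 0.4167] w 0.0849 F [-0.3 -0.5  1. ]
screen [ 0.5305  0.1833  0.2605 -3.259 ] d mm [-1.1 -0.1 11. ] -0.02 [89, np.float64(0.19685632581456688), np.float64(0.2503286010943037)]
```

View pics/placed1.png

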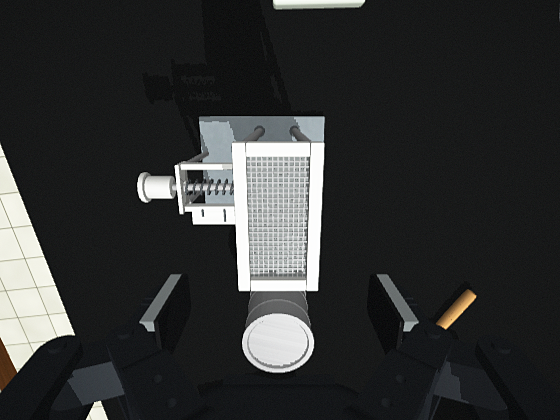

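The fine screen sits on the mouth, with corners from (233,142) to (320,290). It's within about 1 mm and 0.02° of the flange. Now the coarse screen.

```bash
python3 - <<'E'
from act import *
zg=pick("coarse",.010)
place(zg,.262)
V=[(robot.get_calibration("wrist"),robot.grab_frame("wrist"))]
st()
m=S("mouth"); q=m.copy(); q[2]=.282
q,*r=fit(q,V,(6,3,2)); print("screen",q.round(4),"d mm",((q-m)*1e3).round(1)[:3],np.degrees(q[3]-m[3]).round(2),r)
robot.move_pose([.60,.04,.45],[180,0,-96.7])
V.append((robot.get_calibration("wrist"),robot.grab_frame("wrist")));pickle.dump(V,open("v2.pkl","wb"))
print(fit(q,V,(3,2)))
cv2.imwrite("pics/placed2.png",cv2.resize(V[1][1],(800,600)))
cv2.imwrite("pics/placed2s.png",robot.grab_frame("side"))
a=m[3]+np.pi; d=np.array([np.cos(a),np.sin(a),0])
K=np.array([m[0],m[1],.14])+d*.132
for k in(0,.025,.03): print(k,robot.ik(K+d*k+[0,0,.054],[180,0,-6.7]))
st()
E
```

```text
21.18 z [ 0.4374 -0.2494  0.0633] w 0.0752 F [-1.4  1.3  5.7] touch True
21.93 z [ 0.4376 -0.2495  0.0738] w 0.0641 F [-1.3  0.6  4.5] gripped
23.91 z [ 0.4372 -0.2492  0.3785] w 0.0643 F [ 0.8  0.1 -1.8] lifted
25.53 z [0.5318 0.1825 0.3856] w 0.0645 F [ 0.5  0.1 -1.7] above
27.08 z [0.5316 0.1834 0.3358] w 0.064 F [ 1.  -0.1  5.8] down True bottom 0.262
27.43 z [0.5313 0.1834 0.3346] w 0.0849 F [0.  0.4 0.3] open
28.4 z [0.5314 0.1834 0.4346] w 0.0851 F [-0.5 -0.7 -0.1]
screen [ 0.5305  0.1834  0.2809 -3.2581] d mm [-1.1  0.  31.4] 0.03 [90, np.float64(0.19692411244742553), np.float64(0.27650209151313215)]
(array([ 0.53043644,  0.18342968,  0.28092268, -3.25836769]), 117, np.float64(0.17924364015853064), np.float64(0.3037445466926007))
0 [   3.29626257   21.02984033   11.36685066   80.33701033    0.
 -170.00373743]
0.025 [   2.93846782   25.29366557   16.65701811   81.36335254    0.
 -170.36153218]
0.03 [   2.86988235   26.16654271   17.76166673   81.59512402    0.
 -170.43011765]
29.18 z [0.5997 0.0409 0.4501] w 0.0851 F [-0.2  0.5 -0.2]
```

View pics/placed2.png

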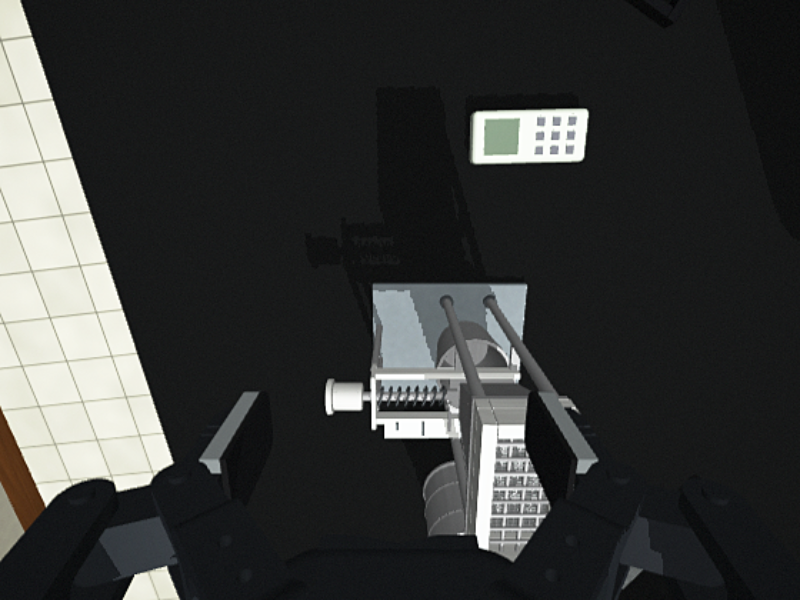

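Both screens are stacked squarely. The coarse screen is 1.1 mm off in x and 0.03° off in yaw, matching the fine one. The knob is at (343,397) and its predicted pixels agree in both earlier views. Now I'll grip and draw the gate.

```bash
python3 - <<'E'
from act import *
D=pickle.load(open("views.pkl","rb"))
print("knob tri",tri([(D[3][0],(210,155.3)),(D[2][0],(215.6,232.4))]))
m=S("mouth"); a=m[3]+np.pi; d=np.array([np.cos(a),np.sin(a),0]); R=[180,0,np.degrees(m[3])+180]
K=np.array([m[0],m[1],.194])+d*.132
robot.move_pose(K+[0,0,.25],R); st(R)
robot.set_gripper(.06)
robot.line_to(K+[0,0,.06],.2)
if robot.line_to(K,.06,guard=8): st("HIT"); raise SystemExit
st("at knob"); robot.pause(.2); st()
cv2.imwrite("pics/k0.png",robot.grab_frame("wrist"))
robot.set_gripper(0); st("gripped"); p0=robot.observe()["tool_pos"]
robot.line_to(K+d*.025,.02); robot.pause(.4); o=st("drawn")
print("disp",((o["tool_pos"]-p0)@d*1e3).round(2),"off K",((o["tool_pos"]-K)@d*1e3).round(2),"pull",(o["ft_force"]@d).round(2))
w=robot.grab_frame("wrist"); t=robot.grab_frame("top")
cv2.imwrite("pics/k1w.png",w);cv2.imwrite("pics/k1t.png",t)
k0=cv2.imread("pics/k0.png")
cv2.imwrite("pics/k.png",np.vstack([np.hstack([cv2.resize(x[120:420,80:480],(400,300)) for x in(k0,w)]),cv2.resize(t[120:240,140:300],(800,600))[150:450]]))
E
```

```text
knob tri [0.66206336 0.16851455 0.13800933]
30.42 z [0.6625 0.1682 0.4442] w 0.0851 F [-0.8  0.3  0.6] [180, 0, np.float64(-6.708407981566182)]
33.04 z [0.663  0.168  0.1946] w 0.0602 F [-0.8  0.5 -0.5] at knob
33.24 z [0.6629 0.168  0.1944] w 0.0602 F [0.7 0.  0.4]
33.71 z [0.6627 0.1681 0.1943] w 0.0244 F [-0.4  0.8  1.7] gripped
35.51 z [0.6863 0.1653 0.1942] w 0.0244 F [-9.9  1.4  7.9] drawn
disp 23.75 off K 23.77 pull -9.98
```

View pics/k.png

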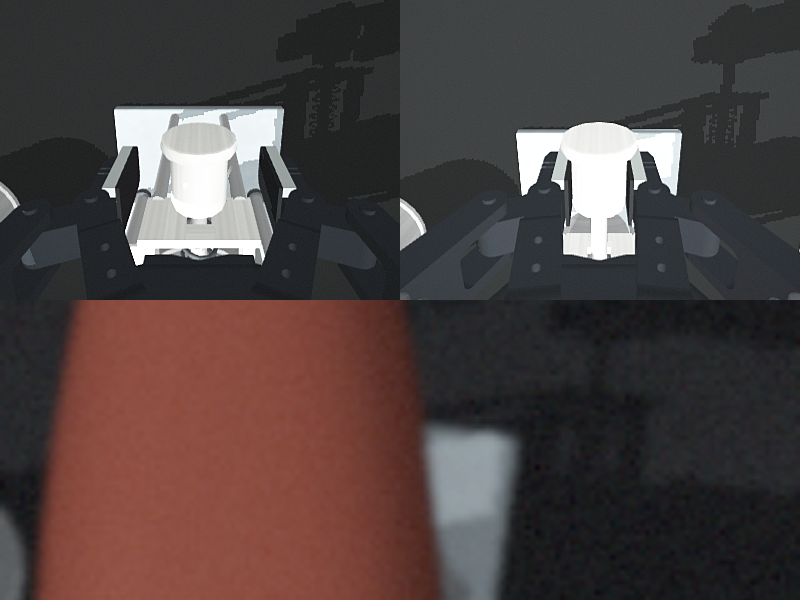

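After gripping, the knob keeps its place between the pads: its rim is at (199,135) in the crop before and (600,135), the equivalent spot, after. So it didn't slip. The arm gave 1.2 mm under the spring, so I'll correct that and check with the side camera.

```bash
python3 - <<'E'
from act import *
m=S("mouth"); a=m[3]+np.pi; d=np.array([np.cos(a),np.sin(a),0])
K=np.array([m[0],m[1],.194])+d*.132
robot.line_to(K+d*.0263,.02); robot.pause(.5)
O=[]
for i in range(8): robot.pause(.05); O.append(robot.observe())
P=np.mean([o["tool_pos"] for o in O],0);F=np.mean([o["ft_force"] for o in O],0)
print("open mm",((P-np.array([.6627,.1681,.1943]))@d*1e3).round(2),((P-K)@d*1e3).round(2),"pull",F@d,F,O[-1]["time"],O[-1]["gripper_width"])
w=robot.grab_frame("wrist"); k0=cv2.imread("pics/k0.png")
T=cv2.cvtColor(k0,cv2.COLOR_BGR2GRAY)[236:285,235:325]
r=cv2.matchTemplate(cv2.cvtColor(w,cv2.COLOR_BGR2GRAY),T,cv2.TM_CCOEFF_NORMED);print("knob shift px",np.array(cv2.minMaxLoc(r)[3])-[235,236],r.max())
s=robot.grab_frame("side")
c=robot.get_calibration("side")
for n,k in(("shut",0),("half",.025),("full",.05)): print(n,proj(c,np.array([m[0],m[1],.14])+d*(.163+k)-[0,0,0]).round(1))
cv2.imwrite("pics/s.png",cv2.resize(s[150:300,180:380],(800,600),interpolation=cv2.INTER_CUBIC))
E
```

```text
open mm 25.05 25.02 pull -10.45208845142733 [-10.41870778   0.89638184   7.82007989] 36.7583 0.024264656813670817
knob shift px [-55 -20] 0.38064066
shut [[196.9 241.5]]
half [[188.2 239.8]]
full [[179.7 238. ]]
```

View pics/s.png

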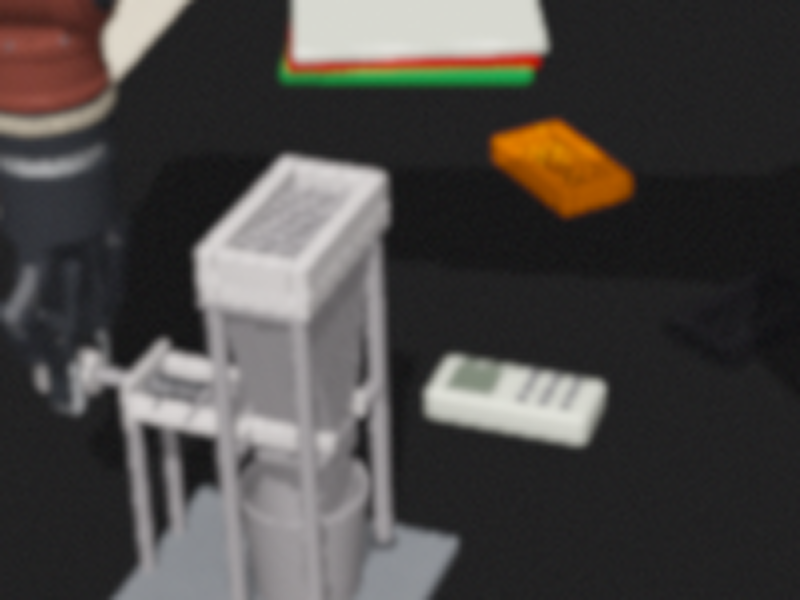

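The side view shows both screens stacked squarely at (290,235), the cup under the spout, and the knob drawn out in the grip at (90,372). The template match failed because the fingers changed the background, so I'll compare the knob's edges instead.

```bash
python3 - <<'E'
from act import *
def e(im,a,b):
    g=cv2.cvtColor(im,cv2.COLOR_BGR2GRAY)[:,270:290].mean(1); k=np.gradient(g)[a:b]; return a+np.argmax(abs(k)), g[a+np.argmax(abs(k))-1:][:3].round()
w=robot.grab_frame("wrist")
for im in(cv2.imread("pics/k0.png"),cv2.imread("pics/k1w.png"),w): print(e(im,232,252))
for im in(cv2.imread("pics/k0.png"),cv2.imread("pics/k1w.png"),w):
    g=cv2.cvtColor(im,cv2.COLOR_BGR2GRAY)[272:345:3,279]; print(g)
E
```

```text
(np.int64(242), array([247., 233., 201.]))
(np.int64(242), array([ 48., 165., 242.]))
(np.int64(242), array([ 49., 167., 244.]))
[207 248 254 254 253 253 253 253 253 253 253 253 253 253 253 253 253 253
 253 255 255 255 255 226 206]
[242 254 255 255 255 255 255 255 255 255 255 255 255 255 255 255 255 255
 255 255 255 255 255 255 255]
[243 254 255 255 255 255 255 255 255 255 255 255 255 255 255 255 255 255
 255 255 255 255 255 255 255]
```

```bash
python3 -c "
from plant import robot
print(robot.job_done(), robot.observe()['time'])"
```

```text
the job is handed in; nothing more can be done
the job is handed in; nothing more can be done
```

I handed the job in at about 37 s: the fine screen is on the mouth with the coarse screen on top (both within about 1 mm and 0.1° of square), and the gripper is still holding the gate at about 25 mm, judged from how far the arm drew the knob (the pointer and ticks weren't visible).

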